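Sweep the used caps into the waste tray

TASK

Clear the prep board: with the fingertips, gently sweep the three used blue screw caps that lie on the white board off its edge into the red waste tray beside it. Only push them; do not squeeze or lift them. Leave the amber vial standing where it is on the board, and do not disturb the dishes, bottles and boxes around.

Things in the scene. Friction and masses are not known exactly. Their poses are not given: they have to be found in the camera images.
- board: raised white prep board, fixed, a plain slab 250 mm (its x) by 260 mm (its y) and 55 mm high, flat top without rims. Origin at the centre of its underside on the bench, z up; its yaw differs each time. The tray stands along one of its two y edges and the slide box along the other, which way round differs each time.
- tray: red open waste tray, fixed, 250 mm (its x) by 120 mm (its y) outside, 45 mm high, walls 4 mm, floor 5 mm thick; it stands 1 mm from the board, with its rim 10 mm below the board's top, axes parallel to the board's. Origin at the centre of its underside on the bench.
- slidebox: closed black and grey slide box, fixed, 250 by 120 mm, 65 mm high (10 mm above the board's top), 1 mm from the board on the side away from the tray. Origin at the centre of its underside.
- vial: small amber glass vial with a white cap, loose, upright on the board, 32 mm diameter, 55 mm high, about 60 g. Origin at the centre of its underside. It must stay where it is.
- dishes: stack of three clear round culture dishes on the slide box, loose, 60 mm diameter, 31 mm high. Origin at the centre of its underside. Bystander.
- reagent: clear glass bottle with a blue cap, 70 mm diameter, 140 mm high, loose on the bench at the right. Origin at the centre of its underside. Bystander.
- redjar: clear jar with a red lid, 60 mm diameter, 75 mm high, loose on the bench at the left. Origin at the centre of its underside. Bystander.
- beaker: glass beaker, 68 mm diameter, 80 mm high, loose on the bench at the left. Origin at the centre of its underside. Bystander.
- tipbox: blue pipette-tip box with a clear lid, 90 by 125 mm, 70 mm high, loose on the bench at the right. Origin at the centre of its underside. Bystander.
- cap_a_center (a point): blue ribbed plastic screw cap, loose, lying flat on the board, 32 mm diameter, 20 mm high, about 15 g, slides easily. This point is its centre, 10 mm above its underside. The three caps and the vial stand in four rows side by side across the board, about 60 mm apart along the board's x, within 45 mm of the middle of the board along its y; nothing stands between a cap and the tray.
- cap_b_center (a point): blue ribbed plastic screw cap, loose, lying flat on the board, 32 mm diameter, 20 mm high, about 15 g, slides easily. This point is its centre, 10 mm above its underside. The three caps and the vial stand in four rows side by side across the board, about 60 mm apart along the board's x, within 45 mm of the middle of the board along its y; nothing stands between a cap and the tray.
- cap_c_center (a point): blue ribbed plastic screw cap, loose, lying flat on the board, 32 mm diameter, 20 mm high, about 15 g, slides easily. This point is its centre, 10 mm above its underside. The three caps and the vial stand in four rows side by side across the board, about 60 mm apart along the board's x, within 45 mm of the middle of the board along its y; nothing stands between a cap and the tray.

How it is judged:
By the outcome, as a careful person would: the job done as asked, in the order asked, and still so for the second after the job is handed in, with the robot touching nothing.
It also fails if it takes over 61 s, if anything falls off the work surface, if the arm or the gripper's body presses on something with over 40 N, if the wrist force passes 120 N, or if a joint passes its speed limit or range.

ROBOT

A 6-joint arm with a two-finger parallel gripper is mounted at the origin on the work surface. World frame = base frame: x ahead of the robot, y to its left, z up, the work surface at z = 0. Lengths are in mm, angles in rad, forces in N, time in s.
With the tool pointing down it reaches from about 350 to 975 mm from the base axis. Payload 7.1 kg.
Tool frame: the origin (TCP) lies midway between the tips of the shut fingers; the grasp point (between the pads) lies ctrl.tcp_to_grasp behind it (ctrl.tcp_to_grasp is the distance from the TCP to the grasp point, in mm); z points along the fingers, y is the direction in which the jaws open and shut (so a half turn about z gives the same grasp; the last joint's range is limited). The gripper opens to 88 mm and grips with 3 to 60 N. Pads are 20 mm wide; open, the fingers measure 115 mm over their backs; the gripper's body (75 mm by 178 mm) begins 61 mm behind the grasp point.
Start: joints at [1.137, 0.423, 1.63, -0, 1.089, -0.019], TCP at [251.847, 571.995, 222.675] pointing down, gripper open.
Joint ranges: [-3, 3], [-0.9, 2.11], [0.09, 2.58], [-1.31, 4.45], [0.11, 2.69], [-2.54, 2.54]. Speed limits (rad/s): [2.39, 2.39, 3.01, 3.14, 3.14, 3.14].

INTERFACE

Orientations are given as a rotation vector (axis times angle).
In Python, from workcell import ctrl gives the robot as it stands.
- The arm moves only by the tool play_rows, never from a script. Its argument "increments" is text: rows parted by semicolons, each of 5 numbers parted by spaces: the opening, from 0 (shut) to 1 (fully open), then the shift along the world's x, y, z in m, then the turn about the world's z in degrees. A call has 1 to 20 rows; each row shifts and turns the commanded pose from where the row before left it; what a row does not reach is not made up. A row lasts 1/10 s, in which the tool goes at most 50 mm and 8.59 degrees, less where a joint would pass 70% of its speed; a pose out of reach is approached as far as the arm can. A call is refused whole if a number of a shift passes 0.05 or a number of a turn 8.59, either way. A call with a gripper value outside its range is refused whole. The fingers move at their own pace and stop on an object; the grip force is fixed at half the most. Time passes only in rows, so rows that do not move let the fingers close. It gives the time, the measured TCP pose, the force and the opening at its end, in the units of the state.
- ctrl.get_obs(): the state, without advancing time (a new reading comes with each control period).
- ctrl.get_image(name): name is "side" or "top"; returns a dict with "img" (420x560x3 uint8, red, green, blue), "range_z" (420x560 float32, mm along the optical axis (not along the pixel's ray), 0 where there is no reading), "vertical_fov" (degrees; the focal length in pixels is half the picture's height over the tangent of half this angle, whatever the lens; pixels are square), "cx", "cy" (the principal point, pixels), "k1" (the pictures are not rectified: a ray, as slopes to the right and down, at radius r is drawn at 1 + k1 r^2 times it, then the intrinsics apply), "origin" and "attitude" of the camera in the world. Camera axes: x right, y down, z forward; pixel columns grow to the right and rows downward; lengths in mm; the calibration is good to about 2 mm. A picture is of the moment at which its call begins.
- ctrl.close_job(): hands the job in, once; it reports no verdict.
The state is a dict: "t": time; "qpos": joint angles; "qvel": joint speeds; "joint_torque": joint torques, N m; "ee_pos": TCP position; "orientation": TCP orientation; "ft_force": force on the tool from outside, world axes, zero at the start; "moment": the same for the moment, N m; "width": finger opening in mm.
Only numpy, scipy, OpenCV 4.12 (cv2) and the standard library are available. Lean on these libraries where they do the work, as an engineer would, in place of code of your own. Each camera call takes 0.05 s, during which the arm holds its last target. There are 200 camera calls.

## Working session

There is one attempt and no reset: what is moved stays moved. The work goes in short steps, Python scripts to look and compute and a tool call to move; the robot and the scene stay as the last step left them, time stands still between calls to the robot, and variables do not carry over. Pictures are saved under pics/ and viewed, on a budget of 10 in all, crops included, one or two more only if the job needs it, and the job is handed in when it is done.

Besides the shell and the picture viewer there is one more tool, called in YAML: its name, and indented under it one key for each argument. play_rows: Moves the arm, as the interface text tells. Its arguments: {"type":"object","properties":{"increments":{"type":"string"}},"required":["increments"]}

```bash
mkdir -p pics; cat > h.py <<'E'
import numpy as np, cv2
from workcell import ctrl
from scipy.spatial.transform import Rotation as R
def cam(n):
    d=ctrl.get_image(n); return d
def rot(d):
    a=np.array(d["attitude"],float)
    return a if a.shape==(3,3) else R.from_rotvec(a).as_matrix()
def rays(d,uv):
    f=210/np.tan(np.radians(d["vertical_fov"])/2)
    K=np.array([[f,0,d["cx"]],[0,f,d["cy"]],[0,0,1.]])
    p=cv2.undistortPoints(np.array(uv,float).reshape(-1,1,2),K,np.array([d["k1"],0,0,0.])).reshape(-1,2)
    return np.c_[p,np.ones(len(p))]@rot(d).T
def onplane(d,uv,z):
    r=rays(d,uv);o=np.array(d["origin"]);return o+r*((z-o[2])/r[:,2])[:,None]
def save(d,n): cv2.imwrite("pics/"+n,cv2.cvtColor(d["img"],cv2.COLOR_RGB2BGR))
E
python3 - <<'E'
from h import *
for n in("top","side"):
    d=cam(n);save(d,n+"0.png");print({k:v for k,v in d.items() if k not in("img","range_z")})
print(ctrl.get_obs(),ctrl.tcp_to_grasp)
E
```

```text
{'vertical_fov': 57.07086779852566, 'cx': 271.5712845268756, 'cy': 205.21006881276685, 'k1': -0.02825437701627595, 'origin': array([ 375.40824823,    5.11394593, 1217.8261867 ]), 'attitude': array([-2.13304745,  2.17643532, -0.11624665])}
{'vertical_fov': 55.06257558639044, 'cx': 290.9048490699381, 'cy': 206.44214957394328, 'k1': -0.10292692020558834, 'origin': array([-133.71414571, -637.20860012,  787.24997849]), 'attitude': array([-2.09400348,  0.85475324, -0.41519387])}
{'t': 0.1, 'qpos': array([ 1.13698357e+00,  4.23792483e-01,  1.63057847e+00, -1.65005921e-06,
        1.08858900e+00, -1.89984452e-02]), 'qvel': array([-0.00160237, -0.00103031, -0.00227955, -0.00148408, -0.00071463,
       -0.00166496]), 'joint_torque': array([ 1.71332663e-04, -5.45616317e+01, -2.74328274e+01,  6.45656465e-02,
        1.87725556e-02,  2.44051785e-05]), 'ee_pos': array([251.6597926 , 571.5653457 , 221.97569462]), 'orientation': array([-6.46862961e-01, -3.07396306e+00,  2.09324988e-03]), 'ft_force': array([-0.87955417,  0.10985079,  0.06439092]), 'moment': array([ 0.02319876, -0.04179229,  0.02616952]), 'width': 87.79851697906783} 18.700000000000003
```

View pics/top0.png

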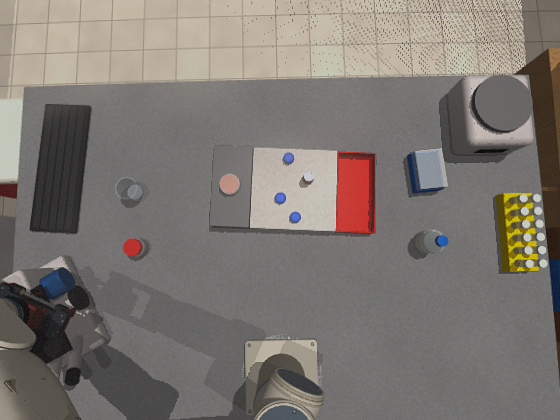

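View pics/side0.png

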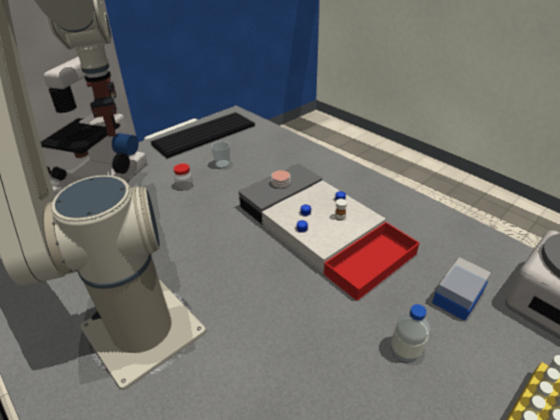

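Top view: the slide box is at the left (232,187) with the dishes on it at (229,184). The board is in the middle, the red tray at the right (357,193), the caps at (289,158), (281,198) and (295,217), and the vial at (308,178). The tray lies on the −y side. Next I'll measure these positions.

```bash
python3 - <<'E'
from h import *
def blobs(m,lo=15):
    n,l,s,c=cv2.connectedComponentsWithStats(m.astype(np.uint8));return [(s[i,4],c[i],l==i) for i in range(1,n) if s[i,4]>=lo]
for n in("top","side"):
    d=cam(n);h=cv2.cvtColor(d["img"],cv2.COLOR_RGB2HSV);H,S,V=cv2.split(h)
    print(n)
    roi=np.zeros(H.shape,bool)
    if n=="top": roi[140:240,205:385]=1
    else: roi[160:300,230:425]=1
    for a,c,m in blobs((H>105)&(H<130)&(S>150)&(V>60)&roi):
        u,v=c; print("cap",a,c.round(1),onplane(d,[c],75 if n=="top" else 68)[0].round(1),"rz",np.median(d["range_z"][m]))
    for a,c,m in blobs(((H<6)|(H>174))&(S>190)&roi,300):
        q=cv2.boxPoints(cv2.minAreaRect(np.argwhere(m)[:,::-1].astype(np.float32)));print("tray",a,c,onplane(d,q,45).round(1).tolist())
        print(onplane(d,[q.mean(0)],45))
    if n=="top":
        m=[b for b in blobs((S<50)&(V>150)&roi,1000)]
        for a,c,mm in m:
            r=cv2.minAreaRect(np.argwhere(mm)[:,::-1].astype(np.float32));q=cv2.boxPoints(r)
            w=onplane(d,q,55);print("board",a,r,w.round(1).tolist(),w.mean(0),np.linalg.norm(np.diff(w,axis=0),axis=1))
        # points from range image
        f=210/np.tan(np.radians(d["vertical_fov"])/2)
        vv,uu=np.mgrid[140:240,205:385]
        r=rays(d,np.c_[uu.ravel(),vv.ravel()]);P=np.array(d["origin"])+r*d["range_z"][140:240,205:385].ravel()[:,None]
        z=P[:,2].reshape(uu.shape); Z=np.zeros(H.shape);Z[140:240,205:385]=z
        print("board z",np.median(Z[185:195,315:330]),"slidebox",np.median(Z[200:225,220:240]))
        for a,c,mm in blobs((Z>66)&roi,8):
            zz=np.percentile(Z[mm],90);print("high",a,c.round(1),zz.round(1),onplane(d,[c],zz)[0].round(1))
    c=d["img"][135:245,200:390] if n=="top" else d["img"][150:300,225:425]
    cv2.imwrite("pics/crop_%s.png"%n,cv2.cvtColor(cv2.resize(c,None,fx=4,fy=4,interpolation=cv2.INTER_CUBIC),cv2.COLOR_RGB2BGR))
E
```

```text
top
cap 56 [280.1 196.9] [536.7  -9.4  75. ] rz 1153.9199
cap 72 [295.1 216.5] [476.9 -52.7  75. ] rz 1146.2896
tray 815 [361.53865031 195.86503067] [[651.8, -222.7, 45.0], [650.5, -284.7, 45.0], [427.8, -273.7, 45.0], [429.1, -213.1, 45.0]]
[[ 538.55630421 -248.41378532   45.        ]]
board 6379 ((293.79248046875, 188.89588928222656), (85.43684387207031, 80.59426879882812), 2.2025980949401855) [[448.1, 84.4, 55.0], [697.0, 71.7, 55.0], [680.7, -191.4, 55.0], [433.1, -172.1, 55.0]] [564.72878884 -51.84764229  55.        ] [249.16641037 263.61482713 248.42849952]
board z 54.60279745867183 slidebox 64.68226043709933
high 13 [216.4 153.3] 69.9 [675.7 181.9  69.9]
high 22 [222.  152.7] 68.7 [677.4 165.   68.7]
high 8 [228.2 150.9] 68.0 [683.  145.8  68. ]
high 24 [244.  154.7] 68.9 [669.6  97.8  68.9]
high 91 [288.2 157.7] 76.6 [655.4 -36.5  76.6]
high 12 [223.9 158.6] 68.6 [659.  159.1  68.6]
high 12 [230.7 158.2] 68.5 [659.8 138.5  68.5]
high 8 [234.6 161.5] 68.9 [649.1 126.4  68.9]
high 9 [215.4 162.8] 68.1 [646.7 185.1  68.1]
high 447 [229.3 184.4] 98.0 [573.7 139.6  98. ]
high 10 [
[... 664 characters left out ...]
.2] 68.5 [499.6 107.7  68.5]
high 8 [245.9 212.9] 68.9 [491.3  93.9  68.9]
high 40 [214.8 218.6] 68.8 [476.  187.1  68.8]
high 14 [238.5 216.1] 68.8 [482.  116.1  68.8]
high 95 [294.9 217. ] 78.0 [475.2 -51.9  78. ]
high 9 [225.8 217.2] 298.5 [458.7 124.5 298.5]
high 11 [232.5 217.5] 66.8 [478.6 134.2  66.8]
high 12 [225.2 223.5] 68.1 [460.8 156.3  68.1]
side
cap 51 [340.1 194.7] [661.4 -33.   68. ] rz 1209.9005
cap 77 [305.2 209.6] [533.6  -9.5  68. ] rz 1156.9803
cap 87 [301.8 225.7] [475.3 -52.7  68. ] rz 1100.5139
tray 3729 [370.07830518 259.89970501] [[411.8, -178.5, 45.0], [735.4, -173.7, 45.0], [655.3, -325.6, 45.0], [371.9, -308.5, 45.0]]
[[ 530.04124635 -249.43200779   45.        ]]
```

View pics/crop_top.png

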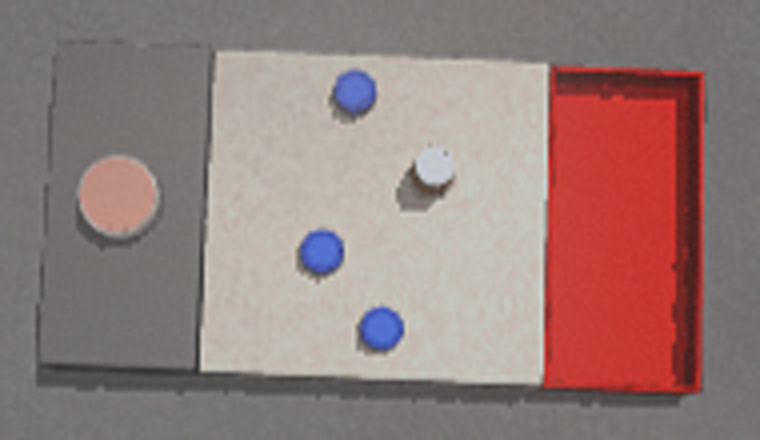

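play_rows:
  increments: "0.2 0.0204 -0.0281 0 -3.48;0.2 0.0204 -0.0281 0 -3.48;0.2 0.0204 -0.0281 0 -3.48;0.2 0.0204 -0.0281 0 -3.48;0.2 0.0204 -0.0281 0 -3.48;0.2 0.0204 -0.0281 0 -3.48;0.2 0.0204 -0.0281 0 -3.48;0.2 0.0204 -0.0281 0 -3.48;0.2 0.0204 -0.0281 0 -3.48;0.2 0.0204 -0.0281 0 -3.48;0.2 0.0204 -0.0281 0 -3.48;0.2 0.0204 -0.0281 0 -3.48;0.2 0.0204 -0.0281 0 -3.48;0.2 0.0204 -0.0281 0 -3.48;0.2 0.0204 -0.0281 0 -3.48;0.2 0.0204 -0.0281 0 -3.48;0.2 0.0204 -0.0281 0 -3.48;0.2 0.0204 -0.0281 0 -3.48;0.2 0.0204 -0.0281 0 -3.48;0.2 0.0204 -0.0281 0 -3.48"

```text
t: 2.2
ee_pos: [660.4, 8.7, 222.4]
orientation: [-2.288, -2.152, 0.0]
ft_force: [0.9, -0.1, -0.2]
width: 17.6
```

play_rows:
  increments: "0.2 0 0 -0.02 0;0.2 0 0 -0.02 0;0.2 0 0 -0.02 0;0.2 0 0 -0.02 0;0.2 0 0 -0.02 0;0.2 0 0 -0.02 0;0.2 0 0 -0.02 0;0.2 0 0 -0.012 0;0.2 0 0 -0.006 0;0.2 0 0 0 0"

```text
t: 3.2
ee_pos: [659.5, 10.0, 64.0]
orientation: [-2.285, -2.155, 0.001]
ft_force: [-0.3, 0.5, 0.2]
width: 17.4
```

```bash
python3 - <<'E'
from h import *
d=cam("side");c=d["img"][120:300,225:465];cv2.imwrite("pics/s1.png",cv2.cvtColor(cv2.resize(c,None,fx=3,fy=3),cv2.COLOR_RGB2BGR))
E
```

```text
(no output)
```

View pics/s1.png

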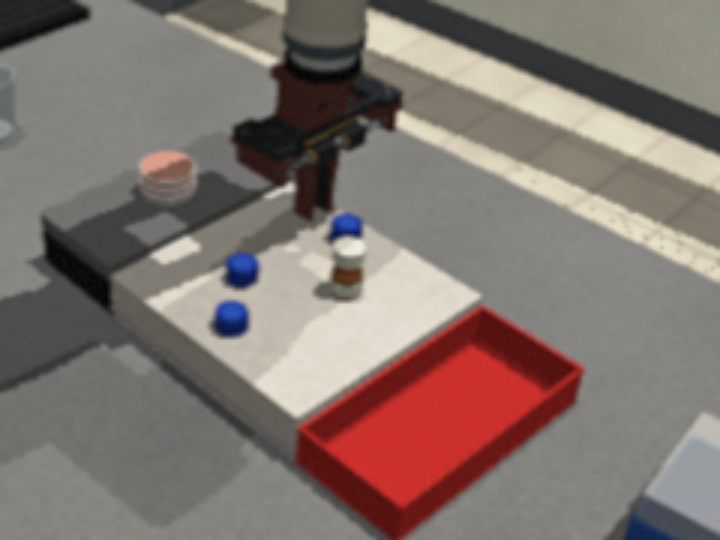

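The fingers (crop 315,205) are behind the far cap (347,228), the board is clear, and the vial (347,270) is well to the side. Now I'll sweep slowly towards −y.

play_rows:
  increments: "0.2 -0.0006 -0.0105 0 0;0.2 -0.0006 -0.0105 0 0;0.2 -0.0006 -0.0105 0 0;0.2 -0.0006 -0.0105 0 0;0.2 -0.0006 -0.0105 0 0;0.2 -0.0006 -0.0105 0 0;0.2 -0.0006 -0.0105 0 0;0.2 -0.0006 -0.0105 0 0;0.2 -0.0006 -0.0105 0 0;0.2 -0.0006 -0.0105 0 0;0.2 -0.0006 -0.0105 0 0;0.2 -0.0006 -0.0105 0 0;0.2 -0.0006 -0.0105 0 0;0.2 -0.0006 -0.0105 0 0;0.2 -0.0006 -0.0105 0 0;0.2 -0.0006 -0.0105 0 0;0.2 -0.0006 -0.0105 0 0;0.2 -0.0006 -0.0105 0 0;0.2 -0.0006 -0.0105 0 0;0.2 -0.0006 -0.0105 0 0"

```text
t: 5.25
ee_pos: [647.8, -200.9, 64.6]
orientation: [-2.286, -2.155, 0.0]
ft_force: [-0.2, -0.2, 0.5]
width: 17.5
```

```bash
python3 - <<'E'
from h import *
d=cam("side");c=d["img"][120:300,225:465];cv2.imwrite("pics/s2.png",cv2.cvtColor(cv2.resize(c,None,fx=3,fy=3),cv2.COLOR_RGB2BGR))
E
```

```text
(no output)
```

View pics/s2.png

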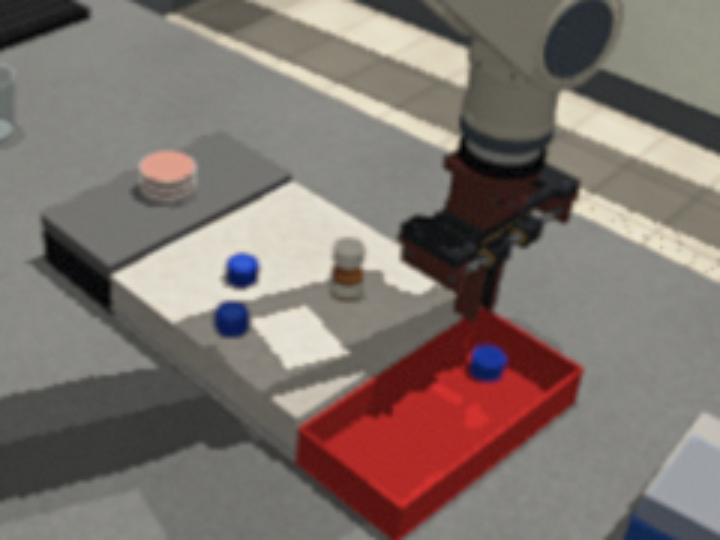

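The first cap is in the tray at crop (488,362) and the vial is untouched. Next is the middle cap.

play_rows:
  increments: "0.2 0 0 0.025 0;0.2 0 0 0.025 0;0.2 0 0 0.025 0;0.2 0 0 0.025 0;0.2 0 0 0.025 0;0.2 -0.011 0.0237 0 0;0.2 -0.011 0.0237 0 0;0.2 -0.011 0.0237 0 0;0.2 -0.011 0.0237 0 0;0.2 -0.011 0.0237 0 0;0.2 -0.011 0.0237 0 0;0.2 -0.011 0.0237 0 0;0.2 -0.011 0.0237 0 0;0.2 -0.011 0.0237 0 0;0.2 -0.011 0.0237 0 0;0.2 0 0 0 0"

```text
t: 6.9
ee_pos: [536.5, 38.9, 189.7]
orientation: [-2.282, -2.157, 0.001]
ft_force: [0.7, 0.3, -0.7]
width: 17.3
```

play_rows:
  increments: "0.2 0 0 -0.025 0;0.2 0 0 -0.025 0;0.2 0 0 -0.025 0;0.2 0 0 -0.025 0;0.2 0 0 -0.015 0;0.2 0 0 -0.01 0;0.2 0 0 0 0"

```text
t: 7.6
ee_pos: [537.4, 36.5, 63.6]
orientation: [-2.285, -2.154, 0.002]
ft_force: [0.5, 0.0, -0.2]
width: 17.9
```

play_rows:
  increments: "0.2 -0.0007 -0.0115 0 0;0.2 -0.0007 -0.0115 0 0;0.2 -0.0007 -0.0115 0 0;0.2 -0.0007 -0.0115 0 0;0.2 -0.0007 -0.0115 0 0;0.2 -0.0007 -0.0115 0 0;0.2 -0.0007 -0.0115 0 0;0.2 -0.0007 -0.0115 0 0;0.2 -0.0007 -0.0115 0 0;0.2 -0.0007 -0.0115 0 0;0.2 -0.0007 -0.0115 0 0;0.2 -0.0007 -0.0115 0 0;0.2 -0.0007 -0.0115 0 0;0.2 -0.0007 -0.0115 0 0;0.2 -0.0007 -0.0115 0 0;0.2 -0.0007 -0.0115 0 0;0.2 -0.0007 -0.0115 0 0;0.2 -0.0007 -0.0115 0 0;0.2 -0.0007 -0.0115 0 0;0.2 -0.0007 -0.0115 0 0"

```text
t: 9.6
ee_pos: [523.7, -194.0, 64.6]
orientation: [-2.286, -2.155, 0.0]
ft_force: [-0.3, 0.7, 0.6]
width: 17.3
```

```bash
python3 - <<'E'
from h import *
d=cam("side");c=d["img"][120:300,225:465];cv2.imwrite("pics/s3.png",cv2.cvtColor(cv2.resize(c,None,fx=3,fy=3),cv2.COLOR_RGB2BGR))
E
```

```text
(no output)
```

View pics/s3.png

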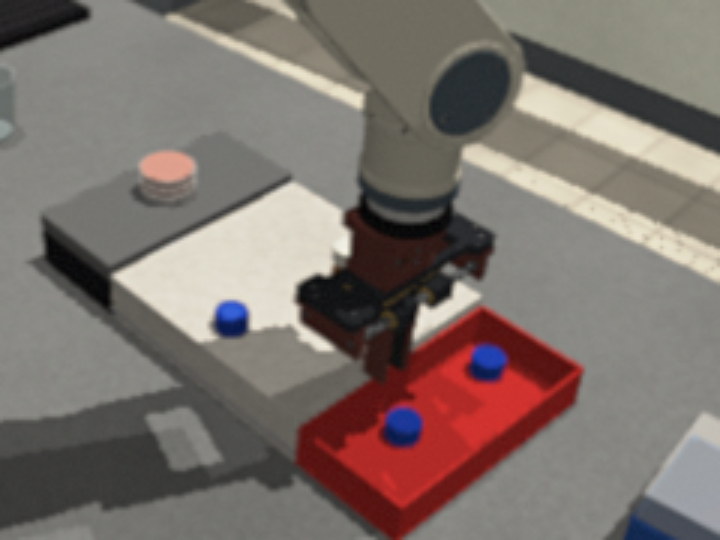

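The second cap is in the tray too, at crop (403,427). Next is the last one.

play_rows:
  increments: "0.2 0 0 0.025 0;0.2 0 0 0.025 0;0.2 0 0 0.025 0;0.2 0 0 0.025 0;0.2 -0.0046 0.0187 0 0;0.2 -0.0046 0.0187 0 0;0.2 -0.0046 0.0187 0 0;0.2 -0.0046 0.0187 0 0;0.2 -0.0046 0.0187 0 0;0.2 -0.0046 0.0187 0 0;0.2 -0.0046 0.0187 0 0;0.2 -0.0046 0.0187 0 0;0.2 -0.0046 0.0187 0 0;0.2 -0.0046 0.0187 0 0;0.2 0 0 0 0;0.2 0 0 -0.025 0;0.2 0 0 -0.025 0;0.2 0 0 -0.025 0;0.2 0 0 -0.025 0;0.2 0 0 0 0"

```text
t: 11.65
ee_pos: [474.5, -5.8, 61.5]
orientation: [-2.281, -2.152, 0.008]
ft_force: [-0.2, 0.2, -0.0]
width: 17.6
```

play_rows:
  increments: "0.2 -0.0006 -0.0105 0 0;0.2 -0.0006 -0.0105 0 0;0.2 -0.0006 -0.0105 0 0;0.2 -0.0006 -0.0105 0 0;0.2 -0.0006 -0.0105 0 0;0.2 -0.0006 -0.0105 0 0;0.2 -0.0006 -0.0105 0 0;0.2 -0.0006 -0.0105 0 0;0.2 -0.0006 -0.0105 0 0;0.2 -0.0006 -0.0105 0 0;0.2 -0.0006 -0.0105 0 0;0.2 -0.0006 -0.0105 0 0;0.2 -0.0006 -0.0105 0 0;0.2 -0.0006 -0.0105 0 0;0.2 -0.0006 -0.0105 0 0;0.2 -0.0006 -0.0105 0 0;0.2 -0.0006 -0.0105 0 0;0.2 0 0 0 0"

```text
t: 13.45
ee_pos: [467.8, -185.8, 64.7]
orientation: [2.287, 2.153, 0.0]
ft_force: [-0.4, -0.4, -1.1]
width: 17.2
```

play_rows:
  increments: "0.2 0 0 0.025 0;0.2 0 0 0.025 0;0.2 0 0 0.025 0;0.2 0 0 0.025 0;0.2 0 0 0.025 0;0.2 0 0 0.025 0;0.2 0 0 0.025 0;0.2 0 0 0 0;0.2 0 0 0 0"

```text
t: 14.35
ee_pos: [467.6, -184.3, 239.6]
orientation: [2.285, 2.155, 0.0]
ft_force: [-0.6, -0.9, -0.3]
width: 17.3
```

```bash
python3 - <<'E'
from h import *
d=cam("side");c=d["img"][120:300,225:465];cv2.imwrite("pics/s4.png",cv2.cvtColor(cv2.resize(c,None,fx=3,fy=3),cv2.COLOR_RGB2BGR))
save(cam("top"),"t4.png")
E
```

```text
(no output)
```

View pics/s4.png

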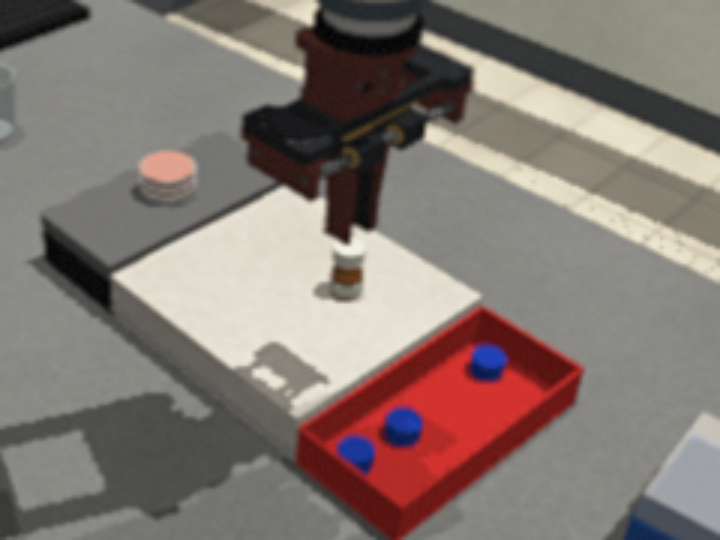

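View pics/t4.png

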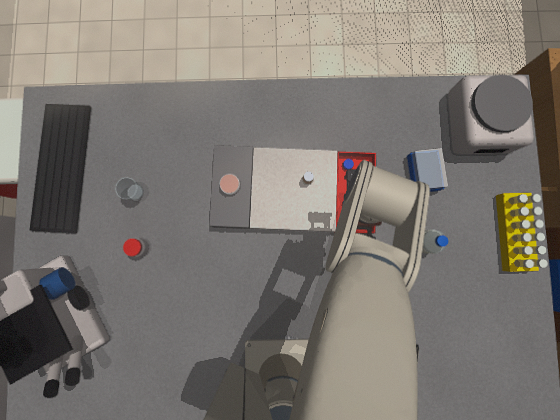

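All three caps appear in the tray at crop (488,362), (403,427) and (357,453). The vial is still at (308,178) in the top view. I'll check numerically that the third cap lies on the tray floor.

```bash
python3 - <<'E'
from h import *
d=cam("side");H,S,V=cv2.split(cv2.cvtColor(d["img"],cv2.COLOR_RGB2HSV))
m=((H>105)&(H<130)&(S>130)&(V>40));m[:180]=0;m[290:]=0;m[:,:320]=0;m[:,:][:,425:]=0
n,l,s,c=cv2.connectedComponentsWithStats(m.astype(np.uint8))
for i in range(1,n):
    if s[i,4]<10: continue
    v,u=np.nonzero(l==i);P=np.array(d["origin"])+rays(d,np.c_[u,v])*d["range_z"][v,u][:,None]
    print(s[i,4],c[i].round(1),np.percentile(P,[5,50,95],axis=0).round(0).tolist(),onplane(d,[c[i]],18)[0].round(0))
t=cam("top");r=t["range_z"][174:182,304:312];v,u=np.mgrid[174:182,304:312]
P=np.array(t["origin"])+rays(t,np.c_[u.ravel(),v.ravel()])*r.ravel()[:,None];print("vial top",P[P[:,2]>100].mean(0).round(1))
E
```

```text
98 [387.3 240.2] [[629.0, -240.0, 11.0], [640.0, -229.0, 23.0], [658.0, -216.0, 25.0]] [ 645. -227.   18.]
110 [358.9 261.9] [[507.0, -237.0, 12.0], [516.0, -224.0, 23.0], [533.0, -211.0, 26.0]] [ 520. -223.   18.]
84 [343.6 270.1] [[453.0, -230.0, 18.0], [462.0, -216.0, 23.0], [475.0, -202.0, 25.0]] [ 468. -213.   18.]
vial top [580.6 -87.  146.1]
```

```bash
python3 -c "
from workcell import ctrl
print(ctrl.close_job())"
```

```text
the job is handed in; nothing more can be done
None
```

All three blue caps are off the board and in the red tray, and I handed the job in at about 14.5 s. I set the fingers about 17 mm apart, lowered them behind each cap and pushed it over the edge towards the tray at about 0.1 m/s. Nothing was gripped or lifted.

**Caps:** the last side view shows all three lying flat on the tray floor, with tops at about z = 25 mm as expected. They sit near (645, −227), (520, −223) and (468, −213).

**Surroundings:** the vial is upright at the same pixels as before in both views. The dishes, redjar, beaker and tipbox look unmoved in the last pictures. The reagent bottle is in its place too, though partly hidden by the arm in the top view.

**Forces and clearance:** the force readings at the end of each move stayed around 1 N or less, and the arm ended about 240 mm up, touching nothing.

**One check that disagreed:** my last numeric reading of the vial's top gave a height of 146 mm, where about 110 mm is right. I think stray depth pixels caused it, so I relied on the unchanged pictures and did not re-measure.

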